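# Load a gauge rod into a V-groove length fixture and slide it home

## Task

Take the steel rod from the two-saddle stand and lay it in the open part of the V-groove of the metal length fixture. Then push it gently along the groove, under the bridge, until its end rests against the sprung stop pin, without driving the pin to the end of its travel. Leave the rod lying there.

Things in the scene. Friction and masses are not known exactly. Their poses are not given: they have to be found in the camera images.
- rod: plain round bright steel rod, 24 mm diameter, 120 mm long, about 0.4 kg (25% more or less), both ends alike. Origin at its middle, on its axis; x runs along the rod, either end may lead (it may be rolled about x). At the start it lies level across the stand's two saddles, its axis 45 mm above the table
- stand: grey plastic stand fixed to the table: base 100 x 64 x 12 mm with two saddles, each 12 mm thick (x), 48 mm wide, 41 mm high, 38 mm either side of the middle, with V notches that carry the rod. Between them 64 mm of the rod is free to grip, its axis 33 mm above the base. Origin: centre of the underside; x along the rod, z up
- fixture: metal length fixture screwed to the table: dark base plate 240 (x) x 80 (y) x 12 mm with a 56 mm wide aluminium block in two pieces with a 90 degree V-groove along x. Origin: centre of the underside; x points along the groove to the stop pin, z up. The groove runs from x = -120 (open end) to +98 mm; its rims are 41 mm high; a rod lying in it has its axis 45 mm above the table
- load (a point): point in the fixture on the groove's axis, at x = -40 mm, 45 mm high: middle of a gap between the two groove pieces (x = -62 to -18 mm, open across the whole width down to the base plate, room for the fingers). With the rod's middle here the rod lies well supported in the groove, its leading end 20 mm short of the bridge
- home (a point): point in the fixture on the groove's axis, at x = +20 mm, 45 mm high: where the rod's middle is when its leading end just touches the unpressed stop pin (pin face 60 mm further on, at x = +80 mm). The rod's trailing end is then at x = -40 mm, over the gap, clear of the bridge
- stop_pin (a joint): travel of the sprung stop pin (brass, 14 mm diameter, on the groove's axis): 0 = fully out, grows in m as it is pressed to +x, hard end of travel at 0.008. Spring 2 N per mm. Sliding the rod in the groove takes 2 to 5 N of friction, which also holds the rod against the pin with the pin a little pressed
- bridge (a point): middle of the bridge's front edge, at x = +40 mm of the fixture, on its top, 68 mm high. The bridge (underside 60 mm high, 56 mm wide) covers the groove from here to the end plate at x = +98 to +112 mm, so the rod can be laid in from above only with its leading end short of x = +40 mm, and must be slid under the bridge

How it is judged:
By the outcome, as a careful person would: the job done as asked, in the order asked, and still so for the second after the job is handed in, with the robot touching nothing.
It also fails if it takes over 67 s, if anything falls off the work surface, if the arm or the gripper's body presses on something with over 40 N, if the wrist force passes 120 N, or if a joint passes its speed limit or range.

## Robot

A 7-joint arm with a two-finger parallel gripper is mounted at the origin on a cart in front of the work surface, level with it; the furniture and walls round the work are solid. World frame = base frame: x ahead of the robot, y to its left, z up, the work surface at z = 0. Lengths are in m, angles in degrees, forces in N, time in s.
With the tool pointing down it reaches from about 0.35 to 0.775 m from the base axis. Payload 3.1 kg.
Tool frame: the origin (TCP) lies between the finger pads; the fingertips stand 14 mm ahead of it and the grasp point (between the pads) lies 5 mm behind it; z points along the fingers, y is the direction in which the jaws open and shut (so a half turn about z gives the same grasp; the last joint's range is limited). The gripper opens to 85 mm and grips with 20 to 120 N. Pads are 22 mm wide; open, the fingers measure 114 mm over their backs; the gripper's body (76 mm by 85 mm) begins 54 mm behind the grasp point. The pads swing forward as they close: fully open they stand 13 mm farther back than shut.
Start: joints at [-75.671, 17.813, 0.802, 86.603, -0.252, 75.585, -1.558], TCP at [0.158, 0.527, 0.245] pointing down, gripper open.
Joint ranges: [-154.91, 154.91], [-16.99, 109.72], [-72.82, 74.43], [7.12, 147.25], [-82.49, 262.49], [11.32, 116.49], [-174.64, 174.64]. Speed limits (degrees/s): [159.86, 159.86, 180, 180, 180, 180, 180].

## Interface

Orientations are given as a 3x3 rotation matrix whose columns are the frame's x, y, z axes.
In Python, from workcell import get_state, camera, camera_model, close_job gives the robot as it stands.
- The arm moves only by the tool servo_tool, never from a script. Its argument "plan" is a list of rows, each an object with "xyz": the shift along the tool's x, y, z in m, a list of three; "turn": the turn about the tool's z in degrees. A call has 1 to 12 rows; each row shifts and turns the pose as measured when the row begins, along the tool's axes as they then stand; what a row does not reach is not made up. A row lasts 1/12 s, in which the tool goes at most 41.7 mm and 7.16 degrees, less where a joint would pass 70% of its speed; a pose out of reach is approached as far as the arm can. A call with a gripper value outside its range is refused whole. "fingers" is the finger opening in m, from 0 to 0.0854, set as the call begins (left out, the last holds). The fingers move at their own pace and stop on an object; the grip force is fixed at half the most. Time passes only in rows, so rows that do not move let the fingers close. It gives the time, the measured TCP pose, the force and the opening at its end, in the units of the state.
- get_state(): the state, without advancing time (a new reading comes with each control period).
- camera(name): name is "scene" or "top" or "wrist"; returns the picture (400x640x3 uint8, blue, green, red); there is no depth.
- camera_model(name): a dict with "fx", "fy", "cx", "cy" (pixels), "T" (4x4, takes a point from camera to world coordinates). Camera axes: x right, y down, z forward; pixel columns grow to the right and rows downward; lengths in m; the calibration is good to about 2 mm. The wrist camera is an equidistant fisheye: a pixel r from the principal point sees the ray r / f radians off the axis. A picture is of the moment at which its call begins: read the wrist's pose just before it. camera_model takes no time and is no camera call; for the wrist camera it gives the pose at the moment of the call.
- close_job(): hands the job in, once; it reports no verdict.
The state is a dict: "time_s": time; "q": joint angles; "joint_velocities": joint speeds; "joint_efforts": joint torques, N m; "eef_pos": TCP position; "eef_rot": TCP orientation; "ft_force": force on the tool from outside, world axes, zero at the start; "moment": the same for the moment, N m; "opening": finger opening in m.
Only numpy, scipy, OpenCV 4.12 (cv2) and the standard library are available. Lean on these libraries where they do the work, as an engineer would, in place of code of your own. Each camera call takes 0.05 s, during which the arm holds its last target. There are 200 camera calls.

## Working session

There is one attempt and no reset: what is moved stays moved. The work goes in short steps, Python scripts to look and compute and a tool call to move; the robot and the scene stay as the last step left them, time stands still between calls to the robot, and variables do not carry over. Pictures are saved under pics/ and viewed, on a budget of 10 in all, crops included, one or two more only if the job needs it, and the job is handed in when it is done.

Besides the shell and the picture viewer there is one more tool, called after "Request:" by a JSON object that holds its "fn" and its "kwargs". servo_tool: Moves the arm, as the interface text tells. Its arguments: {"type":"object","properties":{"plan":{"type":"array","items":{"type":"object","properties":{"xyz":{"type":"array","items":{"type":"number"}},"turn":{"type":"number"}}}},"fingers":{"type":"number"}},"required":["plan"]}

```bash
mkdir -p pics; ls; python3 - <<'E'
from workcell import *
import cv2,numpy as np
for n in("scene","top"):
    cv2.imwrite(f"pics/{n}0.png",camera(n)); m=camera_model(n); print(n,m["fx"],m["fy"],m["cx"],m["cy"]);print(np.round(m["T"],3))
s=get_state();print(s["time_s"],s["eef_pos"],np.round(s["eef_rot"],3),s["opening"],s["ft_force"])
E
```

```text
pics
scene 490.7042557078564 490.7042557078564 320.1218338900007 199.2606188140775
[[ 0.877 -0.351  0.329  0.253]
 [-0.481 -0.63   0.61  -0.684]
 [-0.007 -0.693 -0.721  0.752]
 [ 0.     0.     0.     1.   ]]
top 494.87245133797364 494.87245133797364 318.1254393884093 203.63200124463708
[[-0.006 -0.992  0.127  0.396]
 [-1.     0.006  0.004 -0.129]
 [-0.005 -0.127 -0.992  1.159]
 [ 0.     0.     0.     1.   ]]
0.1 [0.15802926 0.52615093 0.24431565] [[-0.958  0.288 -0.001]
 [ 0.288  0.958 -0.002]
 [-0.    -0.002 -1.   ]] 0.08523023976401882 [-0.5863996   0.66202106  0.11646525]
```

View pics/top0.png

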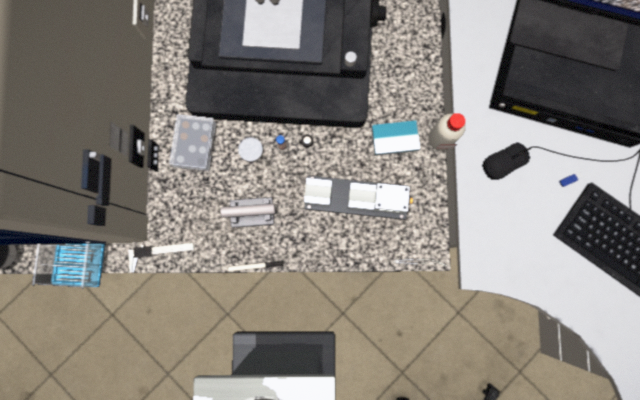

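View pics/scene0.png

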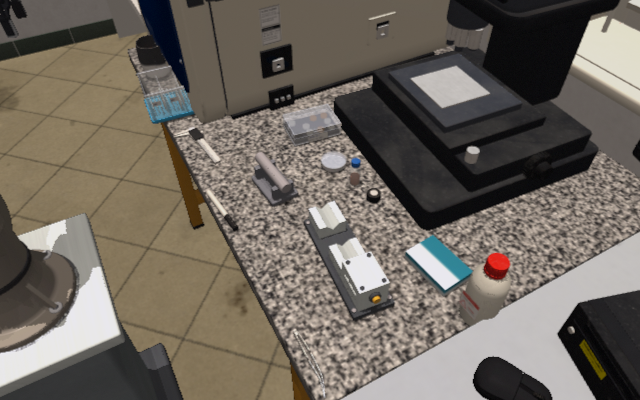

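The top view shows the rod on the stand around (247,211) and the fixture from (305,195) to (410,200), with the bridge and pin at the right end (-y). I'll zoom in on both.

```bash
python3 - <<'E'
import cv2
a=cv2.imread("pics/top0.png")[165:235,212:422]
b=cv2.imread("pics/scene0.png")[145:320,240:400]
cv2.imwrite("pics/c1.png",cv2.resize(a,None,fx=3.8,fy=3.8,interpolation=cv2.INTER_CUBIC))
cv2.imwrite("pics/c2.png",cv2.resize(b,None,fx=3.4,fy=3.4,interpolation=cv2.INTER_CUBIC))
E
```

```text
(no output)
```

View pics/c1.png

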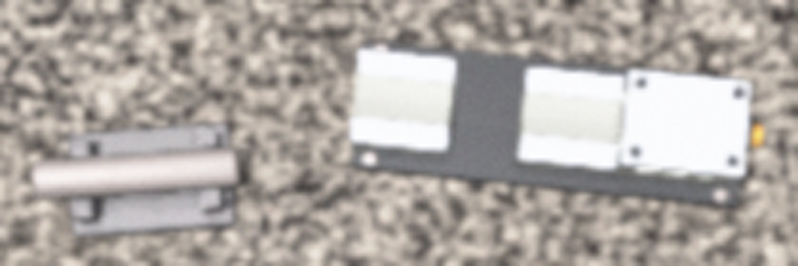

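View pics/c2.png

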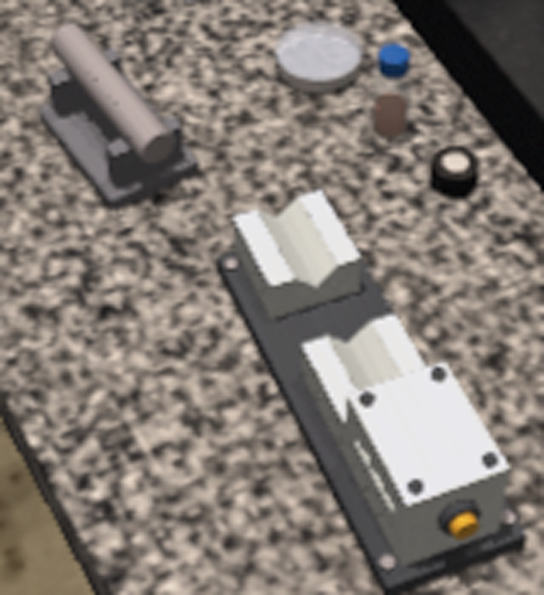

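```bash
cat > h.py <<'E'
import numpy as np, cv2
from workcell import *
def ray(m,p,z):
    p=np.atleast_2d(np.array(p,float)); T=np.array(m["T"])
    d=np.c_[(p[:,0]-m["cx"])/m["fx"],(p[:,1]-m["cy"])/m["fy"],np.ones(len(p))]@T[:3,:3].T
    return T[:3,3]+d*((z-T[2,3])/d[:,2])[:,None]
def wray(m,p,z):
    p=np.atleast_2d(np.array(p,float)); T=np.array(m["T"])
    v=(p-[m["cx"],m["cy"]])/[m["fx"],m["fy"]]; r=np.linalg.norm(v,axis=1)+1e-12
    d=np.c_[v*(np.sin(r)/r)[:,None],np.cos(r)]@T[:3,:3].T
    return T[:3,3]+d*((z-T[2,3])/d[:,2])[:,None]
def fit(local,world):  # 2D rigid fit
    l=np.array(local,float);w=np.array(world)[:,:2];a=l-l.mean(0);b=w-w.mean(0)
    H=a.T@b; t=np.arctan2(H[0,1]-H[1,0],H[0,0]+H[1,1]); R=np.array([[np.cos(t),-np.sin(t)],[np.sin(t),np.cos(t)]])
    o=w.mean(0)-R@l.mean(0); return o,np.degrees(t),R,np.abs(w-(l@R.T+o)).max()
E
python3 - <<'E'
from h import *
for n,f,off,rod,blk,br in[
 ("top",3.8,(212,165),[(33,179),(239,166)],[(358,52),(456,58),(350,143),(448,152),(526,68),(518,160)],[(628,70),(750,80),(740,177),(620,166)]),
 ("scene",3.4,(240,145),[(69,39),(159,143)],[(320,191),(360,260),(236,216),(274,288),(392,318),(304,346)],[(432,366),(508,466),(408,502),(352,400)])]:
    m=camera_model(n); P=lambda q:(np.array(q)+.5)/f-.5+off
    r=ray(m,P(rod),.045)
    print(n,"rod mid",r.mean(0)[:2],np.linalg.norm(r[1]-r[0]),np.degrees(np.arctan2(*(r[1]-r[0])[1::-1])))
    w=np.r_[ray(m,P(blk),.041),ray(m,P(br),.068)]
    l=[(-120,28),(-62,28),(-120,-28),(-62,-28),(-18,28),(-18,-28),(40,28),(112,28),(112,-28),(40,-28)]
    o,t,R,e=fit(np.array(l)/1000,w); print("fix",o,t,e,"load",o+R@[-.04,0],"home",o+R@[.02,0])
E
```

```text
top rod mid [0.52468312 0.03562249] 0.12305443628064335 -86.72132931297219
fix [ 0.55739324 -0.21359537] -96.1216214780529 0.0017473362558980132 load [ 0.56165881 -0.17382346] home [ 0.55526046 -0.23348133]
scene rod mid [0.52746969 0.03565927] 0.11397131768643354 -85.54043961709755
fix [ 0.55777961 -0.216057  ] -96.61006271802111 0.006947266156207554 load [ 0.56238408 -0.1763229 ] home [ 0.55547738 -0.23592405]
```

The two views agree to within about 3 mm: rod at (0.526, 0.036) pointing -86°, fixture x pointing -96.3°. The tall cabinet is on the left, so I'll swing in at a small radius.

Request:
{"fn": "servo_tool", "kwargs": {"plan": [{"xyz": [-0.021,-0.022,0]},{"xyz": [-0.021,-0.022,0]},{"xyz": [-0.021,-0.022,0]},{"xyz": [-0.021,-0.022,0]},{"xyz": [-0.021,-0.022,0]},{"xyz": [-0.021,-0.022,0]},{"xyz": [-0.021,-0.022,0]},{"xyz": [-0.021,-0.022,0]},{"xyz": [-0.021,-0.022,0]}]}}

```text
schema error: expected keys xyz, turn
```

Request:
{"fn": "servo_tool", "kwargs": {"plan": [{"xyz": [-0.021,-0.022,0],"turn": 0},{"xyz": [-0.021,-0.022,0],"turn": 0},{"xyz": [-0.021,-0.022,0],"turn": 0},{"xyz": [-0.021,-0.022,0],"turn": 0},{"xyz": [-0.021,-0.022,0],"turn": 0},{"xyz": [-0.021,-0.022,0],"turn": 0},{"xyz": [-0.021,-0.022,0],"turn": 0},{"xyz": [-0.021,-0.022,0],"turn": 0},{"xyz": [-0.021,-0.022,0],"turn": 0}]}}

```text
time_s: 0.85
eef_pos: [0.2801, 0.2765, 0.2382]
eef_rot: [[-0.963, 0.271, -0.009], [0.271, 0.963, -0.007], [0.007, -0.01, -1.0]]
ft_force: [1.4, 0.1, -0.5]
opening: 0.0847
```

Request:
{"fn": "servo_tool", "kwargs": {"plan": [{"xyz": [0,0,0],"turn": 7},{"xyz": [0,0,0],"turn": 7},{"xyz": [0,0,0],"turn": 7},{"xyz": [0,0,0],"turn": 7},{"xyz": [0,0,0],"turn": 7},{"xyz": [0,0,0],"turn": 7},{"xyz": [0,0,0],"turn": 7},{"xyz": [0,0,0],"turn": 7},{"xyz": [0,0,0],"turn": 7},{"xyz": [0,0,0],"turn": 7}]}}

```text
time_s: 1.68
eef_pos: [0.2825, 0.2633, 0.2345]
eef_rot: [[-0.043, 0.999, -0.015], [0.999, 0.043, -0.016], [-0.016, -0.015, -1.0]]
ft_force: [-0.5, 0.4, -0.9]
opening: 0.0855
```

Request:
{"fn": "servo_tool", "kwargs": {"plan": [{"xyz": [-0.034,0.01,0],"turn": 0},{"xyz": [-0.034,0.01,0],"turn": 0},{"xyz": [-0.034,0.01,0],"turn": 0},{"xyz": [-0.034,0.01,0],"turn": 0},{"xyz": [-0.034,0.01,0],"turn": 0},{"xyz": [-0.01,0.033,0],"turn": -0.5},{"xyz": [-0.01,0.033,0],"turn": -0.5},{"xyz": [-0.01,0.033,0],"turn": 0},{"xyz": [-0.01,0.033,0],"turn": 0},{"xyz": [-0.01,0.03,0.01],"turn": 0},{"xyz": [-0.005,0.02,0.01],"turn": 0},{"xyz": [0,0,0],"turn": 0}]}}

```text
time_s: 2.68
eef_pos: [0.5287, 0.0411, 0.2082]
eef_rot: [[-0.066, 0.998, -0.019], [0.998, 0.066, -0.016], [-0.015, -0.02, -1.0]]
ft_force: [-0.5, -0.8, 0.8]
opening: 0.0855
```

```bash
python3 - <<'E'
from h import *
s=get_state();m=camera_model("wrist");cv2.imwrite("pics/w1.png",camera("wrist"))
import pickle;pickle.dump(m,open("w1.pkl","wb"));print(s["eef_pos"],np.round(s["eef_rot"],3),{k:m[k] for k in("fx","fy","cx","cy")},np.round(m["T"],3))
E
```

```text
[0.52869519 0.04113285 0.2082436 ] [[-0.066  0.998 -0.019]
 [ 0.998  0.066 -0.016]
 [-0.015 -0.02  -1.   ]] {'fx': 309.70691628693146, 'fy': 309.70691628693146, 'cx': 317.48585028361, 'cy': 200.45546614099624} [[ 0.998  0.07   0.003  0.525]
 [ 0.067 -0.944 -0.322  0.122]
 [-0.02   0.322 -0.947  0.335]
 [ 0.     0.     0.     1.   ]]
```

View pics/w1.png

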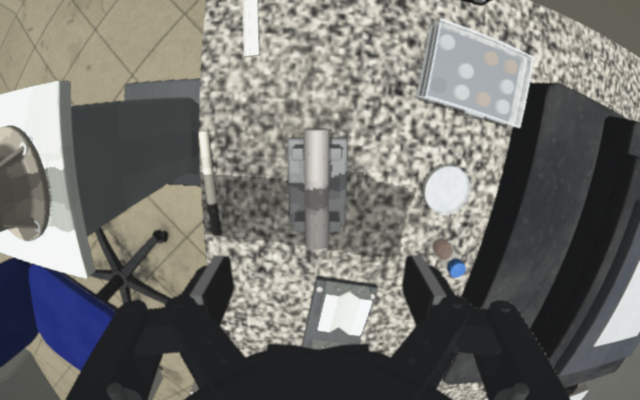

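```bash
python3 - <<'E'
from h import *
import pickle;m=pickle.load(open("w1.pkl","rb"))
a=wray(m,[(317,129)],.045)[0];b=wray(m,[(316.5,249)],.055)[0]
a2=wray(m,[(303.5,160),(329,160)],.045).mean(0);b2=wray(m,[(304.5,230),(328.5,230)],.045).mean(0)
print(a,b,(a+b)/2,np.linalg.norm((a-b)[:2]),a2,b2,np.degrees(np.arctan2(*(b2-a2)[1::-1])),np.degrees(np.arctan2(*(b-a)[1::-1])))
E
```

```text
[0.52110121 0.09320914 0.045     ] [ 0.52870594 -0.02562708  0.055     ] [0.52490358 0.03379103 0.05      ] 0.11907929963731737 [0.52234852 0.06357222 0.045     ] [ 0.52736978 -0.00893652  0.045     ] -86.03856692448473 -86.3384422793401
```

Request:
{"fn": "servo_tool", "kwargs": {"plan": [{"xyz": [-0.001,0,0.02],"turn": 0},{"xyz": [-0.001,0,0.025],"turn": 0},{"xyz": [-0.001,0,0.025],"turn": 0},{"xyz": [0,0,0.025],"turn": 0},{"xyz": [0,0,0.015],"turn": 0},{"xyz": [0,0,0.005],"turn": 0},{"xyz": [0,0,0],"turn": 0}]}}

```text
time_s: 3.32
eef_pos: [0.5203, 0.0403, 0.0919]
eef_rot: [[-0.07, 0.997, -0.022], [0.998, 0.07, -0.011], [-0.009, -0.023, -1.0]]
ft_force: [-0.4, 0.1, -0.9]
opening: 0.0856
```

Request:
{"fn": "servo_tool", "kwargs": {"plan": [{"xyz": [-0.003,0.003,0.012],"turn": 0},{"xyz": [-0.002,0.003,0.012],"turn": 0},{"xyz": [0,0,0.012],"turn": 0},{"xyz": [0,0,0.01],"turn": 0},{"xyz": [0,0,0.004],"turn": 0},{"xyz": [0,0,0],"turn": 0}]}}

```text
time_s: 3.82
eef_pos: [0.5294, 0.036, 0.0418]
eef_rot: [[-0.072, 0.997, -0.014], [0.997, 0.072, -0.008], [-0.007, -0.014, -1.0]]
ft_force: [-0.1, 0.3, -0.1]
opening: 0.0851
```

Request:
{"fn": "servo_tool", "kwargs": {"plan": [{"xyz": [-0.001,-0.004,0.001],"turn": 0},{"xyz": [0,0,0],"turn": 0},{"xyz": [0,0,0],"turn": 0}]}}

```text
time_s: 4.07
eef_pos: [0.5259, 0.0343, 0.0413]
eef_rot: [[-0.072, 0.997, -0.012], [0.997, 0.072, -0.008], [-0.007, -0.013, -1.0]]
ft_force: [0.1, -0.0, 0.4]
opening: 0.0855
```

Request:
{"fn": "servo_tool", "kwargs": {"plan": [{"xyz": [0,0,0],"turn": 0},{"xyz": [0,0,0],"turn": 0},{"xyz": [0,0,0],"turn": 0},{"xyz": [0,0,0],"turn": 0},{"xyz": [0,0,0],"turn": 0},{"xyz": [0,0,0],"turn": 0},{"xyz": [0,0,0],"turn": 0},{"xyz": [0,0,0],"turn": 0},{"xyz": [0,0,0],"turn": 0},{"xyz": [0,0,0],"turn": 0},{"xyz": [0,0,0],"turn": 0}], "fingers": 0.01}}

```text
time_s: 4.98
eef_pos: [0.525, 0.0344, 0.0433]
eef_rot: [[-0.072, 0.997, -0.014], [0.997, 0.072, -0.007], [-0.006, -0.014, -1.0]]
ft_force: [-0.7, 0.8, 1.5]
opening: 0.0223
```

Request:
{"fn": "servo_tool", "kwargs": {"plan": [{"xyz": [0,0,-0.005],"turn": 0},{"xyz": [0,0,-0.01],"turn": 0},{"xyz": [0,0,-0.02],"turn": 0},{"xyz": [0,0,-0.02],"turn": 0},{"xyz": [0,0,-0.02],"turn": 0},{"xyz": [0,0,-0.01],"turn": 0},{"xyz": [0,0,0],"turn": 0},{"xyz": [0,0,0],"turn": 0}]}}

```text
time_s: 5.65
eef_pos: [0.5212, 0.0353, 0.1289]
eef_rot: [[-0.072, 0.997, -0.026], [0.997, 0.072, -0.009], [-0.007, -0.026, -1.0]]
ft_force: [-0.5, 0.4, -5.4]
opening: 0.0224
```

Request:
{"fn": "servo_tool", "kwargs": {"plan": [{"xyz": [-0.013,0.002,0],"turn": 0},{"xyz": [-0.025,0.003,0],"turn": 0},{"xyz": [-0.03,0.004,0],"turn": 0},{"xyz": [-0.03,0.004,0],"turn": 0},{"xyz": [-0.03,0.004,0],"turn": 0},{"xyz": [-0.03,0.004,0],"turn": 0},{"xyz": [-0.025,0.003,0],"turn": 0},{"xyz": [-0.015,0.002,0],"turn": 3},{"xyz": [0,0,0],"turn": 4},{"xyz": [0,0,0],"turn": 3},{"xyz": [0,0,0],"turn": 0},{"xyz": [0,0,0],"turn": 0}]}}

```text
time_s: 6.65
eef_pos: [0.5536, -0.1617, 0.1106]
eef_rot: [[0.111, 0.992, -0.056], [0.994, -0.111, -0.002], [-0.008, -0.055, -0.998]]
ft_force: [-0.5, -0.2, -5.1]
opening: 0.0224
```

```bash
python3 - <<'E'
from h import *
import pickle
s=get_state();m=camera_model("wrist");a=camera("wrist");cv2.imwrite("pics/w2.png",a)
pickle.dump(m,open("w2.pkl","wb"));print(s["eef_pos"],np.round(s["eef_rot"],3))
t=cv2.resize(a[90:310,220:420],None,fx=2.6,fy=2.6,interpolation=cv2.INTER_CUBIC);cv2.imwrite("pics/w2c.png",t)
E
```

```text
[ 0.55356372 -0.16173717  0.11058124] [[ 0.111  0.992 -0.056]
 [ 0.994 -0.111 -0.002]
 [-0.008 -0.055 -0.998]]
```

View pics/w2c.png

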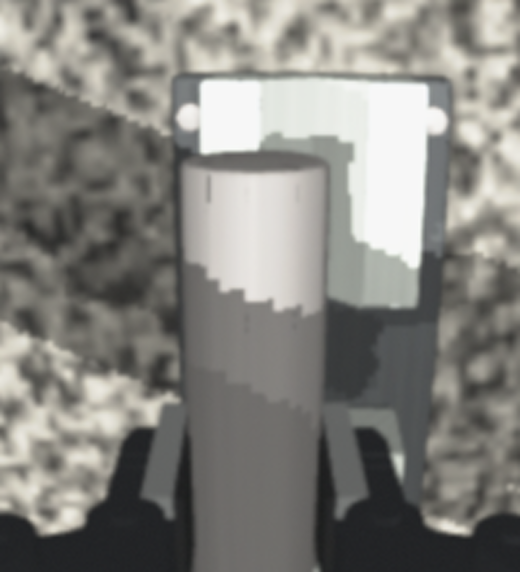

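```bash
python3 - <<'E'
from h import *
import pickle;m=pickle.load(open("w2.pkl","rb"))
P=lambda q:(np.array(q)+.5)/2.6-.5+(220,90)
w=np.r_[wray(m,P([(199,81),(428,84),(418,308),(261,82),(367,84)]),.041),wray(m,P([(173,75),(452,78)]),.012)]
l=np.array([(-120,-28),(-120,28),(-62,28),(-120,-13),(-120,13),(-120,-40),(-120,40)])/1e3
print(np.round(w,4))
o,t,R,e=fit(l,w);print(o,t,e)
t=-96.3;R=np.array([[np.cos(np.radians(t)),-np.sin(np.radians(t))],[np.sin(np.radians(t)),np.cos(np.radians(t))]])
print("o at -96.3",w.mean(0)[:2]-R@l.mean(0)); 
for n,off in(("load",-.04),("home",.02)):print(n,o+fit(l,w)[2]@[off,0])
T=np.array(m["T"]);s=get_state()
# rod: end silhouette at TCP-ish height
e=wray(m,P([(183,165),(329,165)]),s["eef_pos"][2]+.005);print("rod end",e, e.mean(0))
e2=wray(m,P([(194,520),(318,520)]),s["eef_pos"][2]+.005);print("rod near",e2.mean(0))
E
```

```text
[[ 0.5434 -0.0931  0.041 ]
 [ 0.5988 -0.099   0.041 ]
 [ 0.5929 -0.1564  0.041 ]
 [ 0.5584 -0.095   0.041 ]
 [ 0.5839 -0.0979  0.041 ]
 [ 0.5325 -0.0919  0.012 ]
 [ 0.6102 -0.1001  0.012 ]]
[ 0.55851135 -0.21544845] -96.06453965154121 0.001100798857085028
o at -96.3 [ 0.5580567  -0.21538266]
load [ 0.5627373 -0.1756723]
home [ 0.55639838 -0.23533652]
rod end [[ 0.54902258 -0.1019653   0.11546144]
 [ 0.57138409 -0.10422621  0.11546144]] [ 0.56020333 -0.10309575  0.11546144]
rod near [ 0.55313184 -0.16734613  0.11546144]
```

Request:
{"fn": "servo_tool", "kwargs": {"plan": [{"xyz": [-0.005,0.004,0],"turn": 0},{"xyz": [-0.006,0.005,0.005],"turn": 0},{"xyz": [0,0.003,0.01],"turn": 0},{"xyz": [0,0,0.01],"turn": 0},{"xyz": [0,0,0.005],"turn": 0},{"xyz": [0,0,0],"turn": 0},{"xyz": [0,0,0],"turn": 0}]}}

```text
time_s: 7.28
eef_pos: [0.5635, -0.1708, 0.0745]
eef_rot: [[0.104, 0.993, -0.059], [0.995, -0.104, 0.001], [-0.005, -0.058, -0.998]]
ft_force: [-0.1, -0.2, -4.5]
opening: 0.0225
```

Request:
{"fn": "servo_tool", "kwargs": {"plan": [{"xyz": [-0.004,0,0],"turn": 0},{"xyz": [0,0.001,0.008],"turn": 0},{"xyz": [0,0,0.008],"turn": 0},{"xyz": [0,0,0.005],"turn": 0},{"xyz": [0,0,0],"turn": 0},{"xyz": [0,0,0],"turn": 0}]}}

```text
time_s: 7.78
eef_pos: [0.5628, -0.175, 0.0515]
eef_rot: [[0.103, 0.993, -0.058], [0.995, -0.103, 0.001], [-0.005, -0.058, -0.998]]
ft_force: [0.6, -0.4, -4.7]
opening: 0.0219
```

Request:
{"fn": "servo_tool", "kwargs": {"plan": [{"xyz": [0,0,0.003],"turn": 0},{"xyz": [0,0,0.003],"turn": 0},{"xyz": [0,0,0],"turn": 0},{"xyz": [0,0,0],"turn": 0}]}}

```text
time_s: 8.12
eef_pos: [0.5628, -0.1748, 0.0452]
eef_rot: [[0.103, 0.993, -0.058], [0.995, -0.103, 0.001], [-0.004, -0.057, -0.998]]
ft_force: [-0.5, -0.4, -5.2]
opening: 0.0219
```

Request:
{"fn": "servo_tool", "kwargs": {"plan": [{"xyz": [0,0,0.0015],"turn": 0},{"xyz": [0,0,0.0015],"turn": 0},{"xyz": [0,0,0],"turn": 0},{"xyz": [0,0,0],"turn": 0}]}}

```text
time_s: 8.45
eef_pos: [0.563, -0.175, 0.0439]
eef_rot: [[0.104, 0.993, -0.056], [0.995, -0.104, 0.002], [-0.004, -0.056, -0.998]]
ft_force: [-0.5, 0.1, -5.1]
opening: 0.0223
```

Request:
{"fn": "servo_tool", "kwargs": {"plan": [{"xyz": [0,0,0.0015],"turn": 0},{"xyz": [0,0,0.001],"turn": 0},{"xyz": [0,0,0.001],"turn": 0}]}}

```text
time_s: 8.7
eef_pos: [0.5631, -0.175, 0.0435]
eef_rot: [[0.104, 0.993, -0.055], [0.995, -0.104, 0.003], [-0.003, -0.055, -0.998]]
ft_force: [-2.5, 2.3, 5.1]
opening: 0.0224
```

Contact at the expected height: the vertical force went from -5 to +5 N. I'll release it and lift.

Request:
{"fn": "servo_tool", "kwargs": {"plan": [{"xyz": [0,0,0],"turn": 0},{"xyz": [0,0,0],"turn": 0},{"xyz": [0,0,0],"turn": 0},{"xyz": [0,0,0],"turn": 0},{"xyz": [0,0,0],"turn": 0},{"xyz": [0,0,0],"turn": 0}], "fingers": 0.08}}

```text
time_s: 9.2
eef_pos: [0.5669, -0.177, 0.0448]
eef_rot: [[0.103, 0.994, -0.047], [0.995, -0.103, -0.001], [-0.006, -0.046, -0.999]]
ft_force: [0.2, 0.2, -0.1]
opening: 0.0795
```

Request:
{"fn": "servo_tool", "kwargs": {"plan": [{"xyz": [0,0,-0.01],"turn": 0},{"xyz": [0,0,-0.02],"turn": 0},{"xyz": [0,0,-0.025],"turn": 0},{"xyz": [0,0,-0.025],"turn": 0},{"xyz": [0.02,0,0],"turn": 0},{"xyz": [0.025,0,0],"turn": 0},{"xyz": [0,0,0],"turn": 0},{"xyz": [0,0,0],"turn": 0}]}}

```text
time_s: 9.87
eef_pos: [0.5763, -0.1338, 0.1329]
eef_rot: [[0.107, 0.993, -0.043], [0.994, -0.108, -0.004], [-0.009, -0.043, -0.999]]
ft_force: [-0.3, -1.5, -0.4]
opening: 0.0799
```

```bash
python3 - <<'E'
from h import *
import pickle
s=get_state();m=camera_model("wrist");a=camera("wrist");cv2.imwrite("pics/w3.png",a)
pickle.dump(m,open("w3.pkl","wb"));print(s["eef_pos"],np.round(s["eef_rot"],3))
t=cv2.resize(a[90:390,190:450],None,fx=2,fy=2,interpolation=cv2.INTER_CUBIC);cv2.imwrite("pics/w3c.png",t)
E
```

```text
[ 0.57626541 -0.13380251  0.13293917] [[ 0.107  0.993 -0.043]
 [ 0.994 -0.108 -0.004]
 [-0.009 -0.043 -0.999]]
```

View pics/w3c.png

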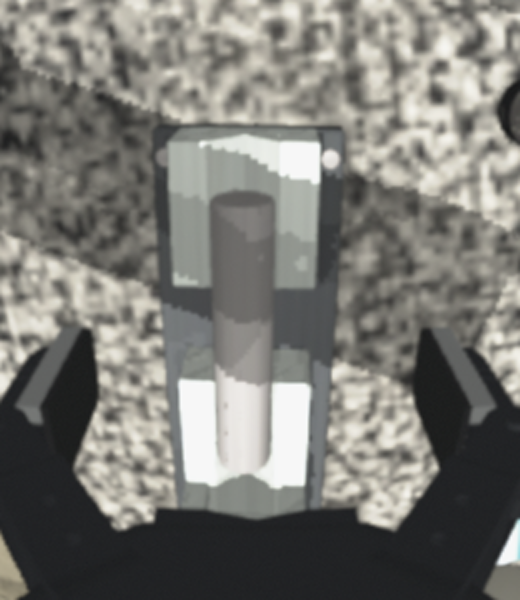

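The rod lies in the groove, with its trailing end at crop (243,195) on the rear groove piece. Next I'll close the fingers and go behind that end.

Request:
{"fn": "servo_tool", "kwargs": {"plan": [{"xyz": [0.02,-0.004,0],"turn": 0},{"xyz": [0.02,-0.005,0],"turn": 0},{"xyz": [0,0,0],"turn": 0},{"xyz": [0,0,0],"turn": 0},{"xyz": [0,0,0],"turn": 0},{"xyz": [0,0,0],"turn": 0},{"xyz": [0,0,0],"turn": 0},{"xyz": [0,0,0],"turn": 0},{"xyz": [0,0,0],"turn": 0},{"xyz": [0,0,0],"turn": 0}], "fingers": 0.0}}

```text
time_s: 10.75
eef_pos: [0.5704, -0.1033, 0.1335]
eef_rot: [[0.121, 0.992, -0.043], [0.993, -0.121, -0.011], [-0.016, -0.042, -0.999]]
ft_force: [-0.2, 0.2, 0.6]
opening: -0.0001
```

```bash
python3 - <<'E'
from h import *
import pickle;m=pickle.load(open("w3.pkl","rb"))
P=lambda q:(np.array(q)+.5)/2-.5+(190,90)
b=wray(m,P([(167,142),(321,143),(316,289),(173,284)]),.041);l=np.array([(-120,-28),(-120,28),(-62,28),(-62,-28)])/1e3
o,t,R,e=fit(l,b);print(o,t,e)
for q in[(243,193),(243,203)]:print("end",wray(m,P([q]),.057 if q[1]>200 else .05),)
q=wray(m,P([(243,203),(243,470)]),.057)
print((q[:,:2]-o)@R)
E
```

```text
[ 0.55831351 -0.2149505 ] -96.42566473677013 0.0009115069540423237
end [[ 0.5701341  -0.11273345  0.05      ]]
end [[ 0.5703887  -0.11434758  0.057     ]]
[[-0.10132231  0.00074046]
 [ 0.01697825  0.00029345]]
```

Request:
{"fn": "servo_tool", "kwargs": {"plan": [{"xyz": [0.012,0.001,0],"turn": -0.7},{"xyz": [0,0.001,0.015],"turn": 0},{"xyz": [0,0,0.02],"turn": 0},{"xyz": [0,0,0.015],"turn": 0},{"xyz": [0,0,0.006],"turn": 0},{"xyz": [0,0,0],"turn": 0},{"xyz": [0,0,0],"turn": 0}]}}

```text
time_s: 11.33
eef_pos: [0.5746, -0.087, 0.0766]
eef_rot: [[0.103, 0.994, -0.039], [0.995, -0.103, -0.008], [-0.012, -0.038, -0.999]]
ft_force: [-0.7, -0.5, -0.6]
opening: -0.0003
```

Request:
{"fn": "servo_tool", "kwargs": {"plan": [{"xyz": [0,-0.002,0.008],"turn": 0},{"xyz": [0,0,0.007],"turn": 0},{"xyz": [0,0,0.003],"turn": 0},{"xyz": [0,0,0],"turn": 0},{"xyz": [0,0,0],"turn": 0}]}}

```text
time_s: 11.75
eef_pos: [0.5738, -0.0864, 0.0595]
eef_rot: [[0.102, 0.994, -0.034], [0.995, -0.102, -0.008], [-0.012, -0.033, -0.999]]
ft_force: [1.3, 1.5, -0.0]
opening: -0.0
```

Request:
{"fn": "servo_tool", "kwargs": {"plan": [{"xyz": [-0.004,-0.0015,0.001],"turn": 0},{"xyz": [-0.004,0,0],"turn": 0},{"xyz": [-0.003,0,0],"turn": 0},{"xyz": [0,0,0],"turn": 0}]}}

```text
time_s: 12.08
eef_pos: [0.5715, -0.099, 0.0596]
eef_rot: [[0.102, 0.994, -0.032], [0.995, -0.103, -0.009], [-0.012, -0.031, -0.999]]
ft_force: [0.8, -0.1, 0.7]
opening: -0.0003
```

Request:
{"fn": "servo_tool", "kwargs": {"plan": [{"xyz": [-0.002,0,0],"turn": 0},{"xyz": [-0.002,0,0],"turn": 0},{"xyz": [-0.002,0,0],"turn": 0},{"xyz": [-0.002,0,0],"turn": 0}]}}

```text
time_s: 12.42
eef_pos: [0.5711, -0.1054, 0.0601]
eef_rot: [[0.102, 0.994, -0.031], [0.995, -0.103, -0.004], [-0.008, -0.031, -0.999]]
ft_force: [1.0, 5.3, 0.7]
opening: 0.0002
```

Request:
{"fn": "servo_tool", "kwargs": {"plan": [{"xyz": [-0.003,0,0.001],"turn": 0},{"xyz": [-0.004,0,0],"turn": 0},{"xyz": [-0.004,0,0],"turn": 0},{"xyz": [-0.004,0,0],"turn": 0},{"xyz": [-0.004,0,0],"turn": 0},{"xyz": [-0.004,0,0],"turn": 0},{"xyz": [-0.004,0,0],"turn": 0}]}}

```text
time_s: 13.0
eef_pos: [0.5711, -0.1065, 0.0596]
eef_rot: [[0.085, 0.996, -0.034], [0.996, -0.084, 0.033], [0.03, -0.036, -0.999]]
ft_force: [-0.5, 5.6, 3.4]
opening: 0.0002
```

Request:
{"fn": "servo_tool", "kwargs": {"plan": [{"xyz": [-0.008,0,0],"turn": 0},{"xyz": [-0.008,0,0],"turn": 0},{"xyz": [-0.008,0,0],"turn": 0}]}}

```text
time_s: 13.25
eef_pos: [0.5704, -0.1121, 0.0598]
eef_rot: [[0.073, 0.997, -0.037], [0.996, -0.07, 0.06], [0.058, -0.041, -0.997]]
ft_force: [-2.2, 8.8, 5.6]
opening: 0.0004
```

Request:
{"fn": "servo_tool", "kwargs": {"plan": [{"xyz": [-0.014,-0.001,-0.0015],"turn": 1},{"xyz": [-0.014,-0.001,-0.0015],"turn": 1}]}}

```text
time_s: 13.42
eef_pos: [0.5679, -0.1308, 0.0608]
eef_rot: [[0.098, 0.994, -0.037], [0.993, -0.095, 0.072], [0.068, -0.044, -0.997]]
ft_force: [1.2, 2.0, -1.0]
opening: -0.0003
```

Request:
{"fn": "servo_tool", "kwargs": {"plan": [{"xyz": [-0.014,-0.0005,-0.0005],"turn": 0}]}}

```text
time_s: 13.5
eef_pos: [0.5667, -0.1431, 0.0602]
eef_rot: [[0.096, 0.995, -0.037], [0.993, -0.093, 0.074], [0.07, -0.043, -0.997]]
ft_force: [1.9, 3.6, 0.4]
opening: -0.0002
```

Request:
{"fn": "servo_tool", "kwargs": {"plan": [{"xyz": [-0.008,0,-0.0005],"turn": 0}]}}

```text
time_s: 13.58
eef_pos: [0.5656, -0.1528, 0.0601]
eef_rot: [[0.097, 0.995, -0.037], [0.993, -0.094, 0.074], [0.07, -0.043, -0.997]]
ft_force: [0.1, 3.0, 0.2]
opening: -0.0001
```

Request:
{"fn": "servo_tool", "kwargs": {"plan": [{"xyz": [-0.005,0,-0.0004],"turn": 0}]}}

```text
time_s: 13.67
eef_pos: [0.565, -0.1585, 0.0601]
eef_rot: [[0.098, 0.995, -0.037], [0.993, -0.095, 0.075], [0.071, -0.044, -0.997]]
ft_force: [1.6, 5.0, 1.2]
opening: -0.0003
```

Request:
{"fn": "servo_tool", "kwargs": {"plan": [{"xyz": [-0.005,0,-0.0004],"turn": 0}]}}

```text
time_s: 13.75
eef_pos: [0.5645, -0.1635, 0.0601]
eef_rot: [[0.098, 0.995, -0.037], [0.993, -0.095, 0.076], [0.072, -0.044, -0.996]]
ft_force: [1.7, 4.7, 1.2]
opening: -0.0001
```

```bash
python3 - <<'E'
from h import *
a=camera("scene");b=camera("top")
cv2.imwrite("pics/s4.png",a);cv2.imwrite("pics/t4.png",b)
A=cv2.resize(a[180:320,290:400],None,fx=4,fy=4,interpolation=cv2.INTER_CUBIC)
cv2.imwrite("pics/s4c.png",A)
E
```

```text
(no output)
```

View pics/s4c.png

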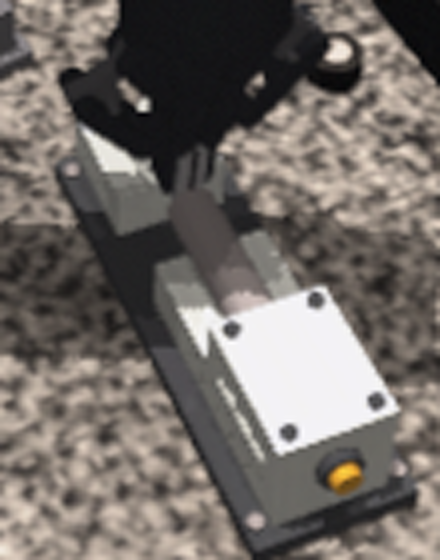

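The fingers bear on the rod's trailing end over the gap, and the leading end is under the bridge about 1 mm from the pin. I'll finish in small steps, watching the force.

Request:
{"fn": "servo_tool", "kwargs": {"plan": [{"xyz": [-0.003,0,-0.0003],"turn": 0}]}}

```text
time_s: 13.93
eef_pos: [0.5641, -0.1666, 0.0601]
eef_rot: [[0.099, 0.994, -0.037], [0.993, -0.096, 0.076], [0.072, -0.044, -0.996]]
ft_force: [0.9, 9.3, 1.7]
opening: 0.0001
```

Request:
{"fn": "servo_tool", "kwargs": {"plan": [{"xyz": [-0.003,0,-0.0003],"turn": 0}]}}

```text
time_s: 14.02
eef_pos: [0.5641, -0.1669, 0.0602]
eef_rot: [[0.097, 0.995, -0.037], [0.992, -0.094, 0.08], [0.077, -0.045, -0.996]]
ft_force: [0.2, 8.4, 2.2]
opening: 0.0
```

The force jumped to about 9 N and movement stalled, so the pin is pressed about 2.5 mm. I'll back off and check.

Request:
{"fn": "servo_tool", "kwargs": {"plan": [{"xyz": [0.003,0,0],"turn": 0},{"xyz": [0.006,0,0],"turn": 0},{"xyz": [0.015,0,0],"turn": 0},{"xyz": [0.01,0,-0.01],"turn": 0},{"xyz": [0,0,-0.025],"turn": 0},{"xyz": [0,0,-0.025],"turn": 0},{"xyz": [0,0,0],"turn": 0},{"xyz": [0,0,0],"turn": 0}]}}

```text
time_s: 14.68
eef_pos: [0.5671, -0.1443, 0.1261]
eef_rot: [[0.1, 0.994, -0.041], [0.993, -0.098, 0.063], [0.058, -0.047, -0.997]]
ft_force: [-0.8, 0.7, -1.3]
opening: 0.0
```

```bash
python3 - <<'E'
from h import *
import pickle
s=get_state();m=camera_model("wrist");a=camera("wrist");cv2.imwrite("pics/w5.png",a);b=camera("scene");cv2.imwrite("pics/s5.png",b)
pickle.dump(m,open("w5.pkl","wb"));print(s["time_s"],s["eef_pos"],np.round(s["eef_rot"],3),s["ft_force"])
t=cv2.resize(a[130:380,220:420],None,fx=2,fy=2,interpolation=cv2.INTER_CUBIC)
u=cv2.resize(b[195:320,300:395],None,fx=4,fy=4,interpolation=cv2.INTER_CUBIC)
cv2.imwrite("pics/w5c.png",np.hstack([t,u]))
E
```

```text
14.6833 [ 0.56714862 -0.14429239  0.1261461 ] [[ 0.1    0.994 -0.041]
 [ 0.993 -0.098  0.063]
 [ 0.058 -0.047 -0.997]] [-0.80675321  0.73694784 -1.26146228]
```

View pics/w5c.png

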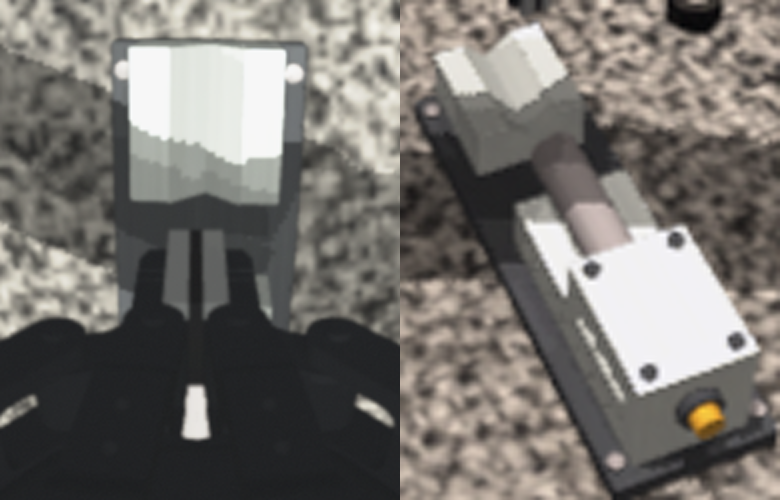

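The rod lies in the groove, through under the bridge and clear of the fingers. I'll back off for one measured check of its trailing end.

Request:
{"fn": "servo_tool", "kwargs": {"plan": [{"xyz": [0.03,0,-0.01],"turn": 0},{"xyz": [0.03,0,-0.02],"turn": 0},{"xyz": [0.02,0,-0.02],"turn": 0},{"xyz": [0,0,0],"turn": 0},{"xyz": [0,0,0],"turn": 0}]}}

```text
time_s: 15.2
eef_pos: [0.5734, -0.069, 0.1765]
eef_rot: [[0.109, 0.993, -0.052], [0.993, -0.106, 0.059], [0.053, -0.058, -0.997]]
ft_force: [-0.3, -1.2, -0.0]
opening: 0.0005
```

```bash
python3 - <<'E'
from h import *
import pickle
s=get_state();m=camera_model("wrist");a=camera("wrist");cv2.imwrite("pics/w6.png",a);b=camera("top");cv2.imwrite("pics/t6.png",b)
pickle.dump(m,open("w6.pkl","wb"));print(s["time_s"],s["eef_pos"],s["ft_force"])
t=cv2.resize(a[150:350,220:420],None,fx=2.5,fy=2.5,interpolation=cv2.INTER_CUBIC)
u=cv2.resize(b[170:225,300:415],(500,240),interpolation=cv2.INTER_CUBIC)
cv2.imwrite("pics/w6c.png",t)
E
```

```text
15.2 [ 0.57337643 -0.06900868  0.17650394] [-3.01966548e-01 -1.15464910e+00 -6.94395585e-04]
```

View pics/w6c.png

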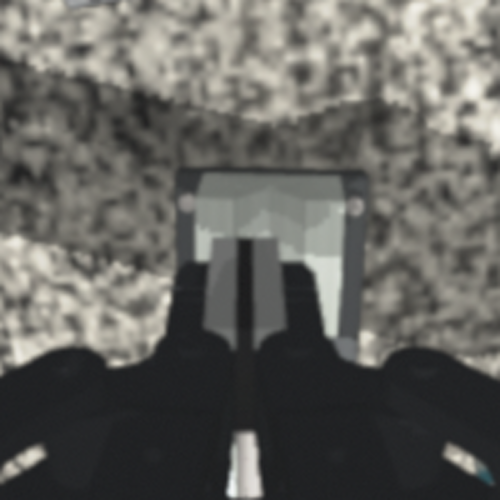

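The closed fingers hide the rod in this view (they sit over (245,290)). I'll check with the fixed cameras instead.

```bash
python3 - <<'E'
from h import *
b=camera("scene");cv2.imwrite("pics/s6.png",b);t=cv2.imread("pics/t6.png")
u=cv2.resize(b[195:285,300:400],None,fx=4,fy=4,interpolation=cv2.INTER_CUBIC)
v=cv2.resize(t[170:230,315:415],None,fx=4,fy=4,interpolation=cv2.INTER_CUBIC)
cv2.imwrite("pics/f6.png",np.vstack([u,v])[:600])
E
```

```text
(no output)
```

View pics/f6.png

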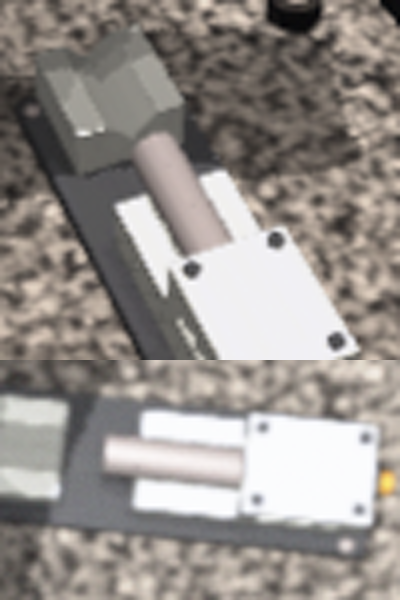

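```bash
python3 - <<'E'
import cv2,numpy as np
for n,(x0,x1,y0,y1) in{"top":(400,420,190,210),"scene":(365,390,288,308)}.items():
    for k in("0","5" if n=="scene" else "6","6"):
        a=cv2.imread(f"pics/{n[0]+k if k!='0' else n+'0'}.png")[y0:y1,x0:x1].astype(float)
        w=np.clip(a[...,2]-a[...,0]-60,0,None); Y,X=np.mgrid[y0:y1,x0:x1]
        print(n,k,round(w.sum()),round((w*X).sum()/w.sum(),2),round((w*Y).sum()/w.sum(),2))
E
```

```text
top 0 761 410.89 200.18
top 6 1065 411.23 200.22
top 6 1065 411.23 200.22
scene 0 2717 375.7 298.23
scene 5 3908 375.93 298.72
scene 6 3883 375.93 298.72
```

The brass tail of the pin sticks out more than at the start: about 40% more of it shows in both views. It also hasn't changed between the two looks, so the rod is resting on a slightly pressed pin.

```bash
python3 -c "
from workcell import *
print(close_job())"
```

```text
the job is handed in; nothing more can be done
None
```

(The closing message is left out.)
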